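# Raise the pop-up power socket of the workbench

### The arm

A 6-joint arm with a two-finger parallel gripper is mounted at the origin on the work surface. World frame = base frame: x ahead of the robot, y to its left, z up, the work surface at z = 0. Lengths are in m, angles in degrees, forces in N, time in s.
With the tool pointing down it reaches from about 0.4 to 0.825 m from the base axis. Payload 7 kg.
Tool frame: the origin (TCP) lies between the finger pads; the fingertips stand 19 mm ahead of it and the grasp point (between the pads) is the TCP (r.tip_extent is the distance from the TCP to the fingertips, in m); z points along the fingers, y is the direction in which the jaws open and shut (so a half turn about z gives the same grasp; the last joint's range is limited). The gripper opens to 88 mm and grips with 3 to 60 N. Pads are 19 mm wide; open, the fingers measure 130 mm over their backs; the gripper's body (78 mm by 193 mm) begins 47 mm behind the grasp point.
Start: joints at [81.71, 20.546, 0.682, 0, -70.136, -16.507], TCP at [0.283, 0.613, 0.246] pointing down, gripper open.
Joint ranges: [-176.03, 176.03], [-82.01, 121.73], [-58.28, 71.71], [-173.87, 95.51], [-174.79, -0.11], [-173.66, 173.66]. Speed limits (degrees/s): [136.94, 136.94, 172.46, 180, 180, 180].

### API

Orientations are given as [roll, pitch, yaw] about the fixed x, y, z axes, in that order (R = Rz(yaw) Ry(pitch) Rx(roll)).
In Python, from plant import r, capture, workorder, spotter gives the robot as it stands.
- The arm moves only by the tool step_arm, never from a script. Its argument "motion" is a list of rows, each a list of 5 numbers: the finger opening in m, from 0 to 0.0876, then the shift along the tool's x, y, z in m, then the turn about the tool's z in rad. In form: [[grip, dx, dy, dz, roll], ...]. A call has 1 to 5 rows; each row is the pose to reach, as a shift and turn from the pose commanded when the call began, along the tool's axes at that moment; what a row does not reach only later rows make up. A row lasts 1/8 s, in which the tool goes at most 62.5 mm and 10.7 degrees, less where a joint would pass 70% of its speed; a pose out of reach is approached as far as the arm can. A call with a gripper value outside its range is refused whole. The fingers move at their own pace and stop on an object; "newtons" is the grip in N (left out, the last holds). Time passes only in rows, so rows that repeat a pose let the fingers close. It gives the time, the measured TCP pose, the force and the opening at its end, in the units of the state.
- r.get_state(): the state, without advancing time (a new reading comes with each control period).
- capture(name): name is "scene" or "top" or "wrist"; returns a dict with "image" (384x512x3 uint8, red, green, blue), "z_map" (384x512 float32, m along the optical axis (not along the pixel's ray), 0 where there is no reading), "fx", "fy", "cx", "cy" (pixels), "pose" (4x4, takes a point from camera to world coordinates). Camera axes: x right, y down, z forward; pixel columns grow to the right and rows downward; lengths in m; the calibration is good to about 2 mm. A picture is of the moment at which its call begins.
- workorder.close_job(): hands the job in, once; it reports no verdict.
Trained networks look in the newest picture that a camera, given by its name, has taken for a name from the list of things; names that differ only in an ending like _2 or _b are one class to them, and where a whole thing is asked for, a point or a joint stands for the part that bears it (a point fixed in the world has none). Each returns a list of dicts, best first, with "p" (0 to 1); they miss things now and then, are a little off and sometimes report something else, mostly with a low value. They report only what shows in the picture. A call takes as long as a camera call.
- spotter.regions_of(camera, label): "mask" (384x512 bool, what is visible of it).
- spotter.tip_of(camera, label): "location" ([x, y, z] in m, in world coordinates, good to about 4 mm: a listed point, or the origin of a listed thing).
The state is a dict: "time_s": time; "joints": joint angles; "qd": joint speeds; "joint_torque": joint torques, N m; "tcp_pos": TCP position; "eef_rot": TCP orientation; "contact_force": force on the tool from outside, world axes, zero at the start; "moment": the same for the moment, N m; "gripper_width": finger opening in m.
Only numpy, scipy, OpenCV 4.12 (cv2) and the standard library are available. Lean on these libraries where they do the work, as an engineer would, in place of code of your own. Each camera call takes 0.05 s, during which the arm holds its last target.

### The job

Raise the workbench's pop-up power socket: feel along the top of its round metal collar with a fingertip until you find the thumb notch, then press the paddle inside the notch right down so that the catch lets go. Draw the hand up out of the way and let the tower rise to its full height on its own spring. Only fingertip work: do not grip or pull the tower, and leave the jigsaw, plywood disc, wood block and try square where they are.

Things in the scene. Friction and masses are not known exactly. Their poses are not given: they have to be found in the camera images.
- socket: Pop-up socket, fixed in the bench; origin on the bench surface at its centre, z up. Its round aluminium collar is a flat-topped ring, inner radius 46 mm, outer radius 75 mm, top 14 mm above the bench (outer top corner bevelled 3 mm). One thumb notch cuts the collar; it may lie at any angle round it: this body's yaw says nothing of where.
- collar_centre (a point): The point on the socket's axis level with the collar's top. The thumb notch is a sector of the collar 54 degrees wide (42 mm at the inner radius, 68 mm at the outer), cut through its whole width from the cap to the outer edge, open above and to the outside. Its floor, 5 mm below the collar's top, is the paddle.
- paddle (a joint): How far the paddle is pressed down, m: 0 at rest, 0.005 right down. It fills the notch's floor from radius 48 to 73 mm, is flat, of the same aluminium, and goes straight down. Its spring pushes back 3.5 N at rest, 7 N right down; the catch adds about 2 N. The catch lets go at about 3.5 mm: keep it down about half a second for the tower to get past.
- lift (a joint): How far the tower has risen, m: 0 locked down, 0.080 fully up. Once the catch lets go its spring lifts it, damped, at about 40 mm/s (about 2 s in all) and holds it up; a hand above it only stops it for as long as it is there.
- tower: The socket tower: a black cylinder of 84 mm diameter under a round aluminium cap of 88 mm diameter, 6 mm thick. Locked down, only the cap shows inside the collar, its top 2 mm below the collar's top; fully up the cap's top is 92 mm above the bench. Origin on the socket's axis, 12 mm below the cap's top; z up.
- jigsaw_centre (a point): Jigsaw lying on its side, 2.2 kg, about 270 x 235 mm and 75 mm high; red housing with a black loop handle. Point half-way up. Leave alone.
- disc_centre (a point): Round plywood disc lying flat, 110 mm diameter, 18 mm thick. Point at its centre. Leave alone.
- block_centre (a point): Wood block offcut, 95 x 40 x 30 mm (x, y, z). Point at its centre. Leave alone.
- square_centre (a point): Try square lying flat: dark wooden stock 120 x 24 x 18 mm along its x, steel blade 200 mm along its +y. Point at the centre of the stock. Leave alone.

How it is judged (in metres and radians):
On the way, in this order (a step that is already met when the one before it is completed fails the run):
1. A fingertip rests on or slides along the collar, before the paddle is pressed and while the tower is down (contact force between the fingers and socket above 0.4 N and contact force between the fingers and tower below 0.5 N and value of joint paddle below 0.0015 m and value of joint lift below 0.003 m), for 0.3 s.
2. A fingertip presses the paddle down inside the notch (contact force between the fingers and socket above 1 N and value of joint paddle above 0.0028 m), for 0.1 s.
3. The tower has risen to its full height (value of joint lift above 0.076 m), for 0.2 s.
At the end, for the whole second after the job is handed in: The tower stands at its full height (risen at least 76 of 80 mm), the paddle has sprung back up (within 1.5 mm), and the jigsaw, disc, block and square lie within 15 mm of where they started (value of joint lift above 0.076 m and value of joint paddle below 0.0015 m and angle between jigsaw_centre's own z axis and vertical below 0.15 rad and distance of each of jigsaw_centre, disc_centre, block_centre, square_centre from where it was at the start of the episode below 0.015 m); the robot touches nothing.
It fails at once if The jigsaw is moved more than 15 mm or lifted (distance of jigsaw_centre from where it was at the start of the episode above 0.015 m).
It fails at once if The plywood disc is moved more than 15 mm or lifted (distance of disc_centre from where it was at the start of the episode above 0.015 m).
It fails at once if The wood block is moved more than 15 mm or lifted (distance of block_centre from where it was at the start of the episode above 0.015 m).
It fails at once if The try square is moved more than 15 mm or lifted (distance of square_centre from where it was at the start of the episode above 0.015 m).
It fails at once if The fingers grip, pull or push hard on the tower once it is rising (over 20 N; its own lift can give no more than about 13 N) (contact force between the fingers and tower above 20 N and value of joint lift above 0.005 m).
It also fails if it takes over 72 s, if anything falls off the work surface, if the arm or the gripper's body presses on something with over 40 N, if the wrist force passes 120 N, or if a joint passes its speed limit or range.

## Working session

There is one attempt and no reset: what is moved stays moved. The work goes in short steps, Python scripts to look and compute and a tool call to move; the robot and the scene stay as the last step left them, time stands still between calls to the robot, and variables do not carry over. Pictures are saved under pics/ and viewed, and the job is handed in when it is done.

Besides the shell and the picture viewer there is one more tool, called after "Request:" as name(argument=value, ...), one argument or row to a line, values as JSON. step_arm: Moves the arm, as the interface text tells. Its arguments: {"type":"object","properties":{"motion":{"type":"array","items":{"type":"array","items":{"type":"number"}}},"newtons":{"type":"number"}},"required":["motion"]}

```bash
mkdir -p pics; python3 - <<'E'
from plant import r,capture,spotter
import cv2,numpy as np
s=r.get_state();print(s['time_s'],s['tcp_pos'],s['eef_rot'],s['contact_force'],s['gripper_width'],r.tip_extent)
for c in('scene','top','wrist'):
    d=capture(c);cv2.imwrite(f'pics/{c}0.png',d['image'][:,:,::-1])
    print(c,d['pose'].round(3).tolist(),d['fx'])
    for l in('collar_centre','socket','jigsaw_centre','disc_centre','block_centre','square_centre'):
        print(l,[(np.round(x['location'],3).tolist(),round(x['p'],2)) for x in spotter.tip_of(c,l)[:2]])
print(r.get_state()['time_s'])
E
```

```text
0.0 [0.28295148 0.61233581 0.24463603] [ 1.79906460e+02 -7.82130944e-03 -2.48073991e+01] [-0.43304235 -1.11996399 -0.16191154] 0.08746816285196979 0.019
scene [[-0.098, 0.663, -0.742, 1.518], [0.995, 0.056, -0.08, 0.159], [-0.011, -0.747, -0.665, 0.929], [0.0, 0.0, 0.0, 1.0]] 495.8631364967508
collar_centre [([0.544, -0.077, 0.015], 0.62)]
socket [([0.542, -0.079, 0.005], 0.89)]
jigsaw_centre [([0.588, 0.214, 0.033], 0.92)]
disc_centre [([0.705, -0.085, 0.01], 0.84)]
block_centre [([0.598, -0.23, 0.018], 0.73), ([0.587, 0.214, 0.034], 0.48)]
square_centre [([0.424, -0.333, 0.011], 0.65)]
top [[0.016, -0.981, 0.194, 0.38], [-1.0, -0.012, 0.024, 0.037], [-0.021, -0.194, -0.981, 1.027], [0.0, 0.0, 0.0, 1.0]] 390.59978561418995
collar_centre [([0.54, -0.075, 0.016], 0.77)]
socket [([0.541, -0.075, -0.002], 0.86), ([0.541, -0.076, 0.014], 0.72)]
jigsaw_centre [([0.582, 0.215, 0.038], 0.71)]
disc_centre [([0.705, -0.08, 0.011], 0.76)]
block_centre [([0.599, -0.229, 0.013], 0.56)]
square_centre [([0.426, -0.336, 0.01], 0.62)]
wrist [[-0.42, -0.879, -0.228, 0.344], [-0.908, 0.407, 0.104, 0.585], [0.001, 0.25, -0.968, 0.385], [0.0, 0.0, 0.0, 1.0]] 298.13053065978
collar_centre []
socket []
jigsaw_centre []
disc_centre []
block_centre []
square_centre []
1.05
```

```bash
python3 - <<'E'
import cv2,numpy as np
from plant import capture
d=capture('top');print(d['cx'],d['cy'])
T=np.linalg.inv(d['pose']);K=np.array([[d['fx'],0,d['cx']],[0,d['fy'],d['cy']],[0,0,1]])
p=T@np.array([.541,-.076,.014,1]);u=K@p[:3];u=u[:2]/u[2];print(u)
x,y=u.astype(int);im=d['image'][:,:,::-1]
c=cv2.resize(im[y-45:y+45,x-60:x+60],(800,600),interpolation=cv2.INTER_CUBIC)
cv2.imwrite('pics/crop1.png',c)
v,uu=np.mgrid[0:384,0:512];z=d['z_map']
P=np.stack([(uu-d['cx'])/d['fx']*z,(v-d['cy'])/d['fy']*z,z,np.ones_like(z)],-1)@d['pose'].T
m=(np.hypot(P[...,0]-.541,P[...,1]+.076)<.09)
X=P[m];rr=np.hypot(X[:,0]-.541,X[:,1]+.076);a=np.degrees(np.arctan2(X[:,1]+.076,X[:,0]-.541))%360
for k in range(0,360,15):
    s=(rr>51)|True
    s=(abs(a-k-7.5)<7.5)&(rr>.051)&(rr<.071);print(k,s.sum(),(np.median(X[s,2])*1e3).round(1),end=' | ')
E
```

```text
253.62645936385917 190.40390679537146
[306.15908511 205.55335576]
0 40 14.1 | 15 44 14.4 | 30 44 14.1 | 45 47 13.7 | 60 45 13.9 | 75 46 14.6 | 90 42 14.2 | 105 45 14.2 | 120 49 14.0 | 135 46 13.9 | 150 49 14.2 | 165 47 13.8 | 180 49 14.1 | 195 49 14.3 | 210 44 14.4 | 225 49 14.4 | 240 46 14.1 | 255 41 13.6 | 270 48 9.7 | 285 47 9.4 | 300 46 9.2 | 315 48 13.4 | 330 44 14.2 | 345 47 14.1 |
```

View pics/scene0.png

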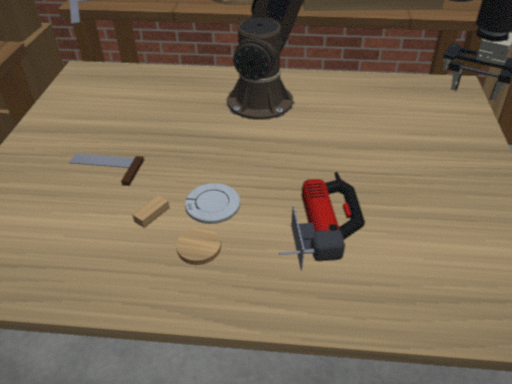

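View pics/top0.png

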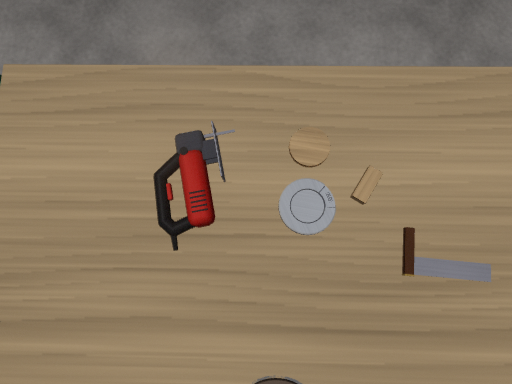

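View pics/crop1.png

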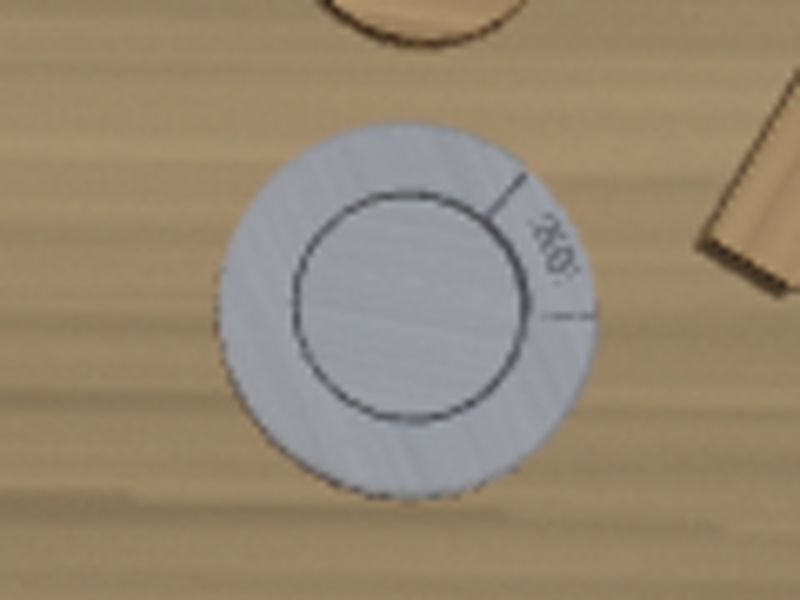

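The picture shows the notch at the collar's right/upper right, with edge lines at crop pixels (505,195) and (570,316). That puts it at about -93° to -40°, centred on -67°. The depth agrees: the collar reads 14 mm all round and about 9.4 mm over 270–315°.

Next I'll work out the approach move, with the fingers closed and the tool's x axis radial.

```bash
cat > h.py <<'E'
import numpy as np
from scipy.spatial.transform import Rotation as Ro
from plant import r
def to(p,yaw=None):
    s=r.get_state();R=Ro.from_euler('xyz',s['eef_rot'],degrees=True)
    d=R.inv().apply(np.array(p)-s['tcp_pos']);
    t=0 if yaw is None else -np.radians(yaw-s['eef_rot'][2])
    print('tcp',s['tcp_pos'].round(4),s['eef_rot'].round(2),'F',s['contact_force'].round(2),'t',round(s['time_s'],2),'w',round(s['gripper_width'],4));print('shift',d.round(4),'turn',round(t,3))
    return d,t
E
python3 -c "
from h import *
to([.602,-.083,.16],-7)"
```

```text
tcp [0.2831 0.6127 0.2456] [-180.     0.   -24.8] F [-0.14  0.7  -0.71] t 1.1 w 0.0873
shift [0.5813 0.4978 0.0855] turn -0.311
```

Request:
step_arm(
  motion=[
    [0, 0.042, 0.036, 0, -0.03],
    [0, 0.084, 0.072, 0, -0.06],
    [0, 0.126, 0.108, 0, -0.09],
    [0, 0.168, 0.144, 0, -0.12],
    [0, 0.21, 0.18, 0, -0.15],
  ],
  newtons=20,
)

```text
time_s: 1.72
tcp_pos: [0.3988, 0.3596, 0.2459]
eef_rot: [-180.0, -0.0, -16.1]
contact_force: [1.0, 1.2, 0.1]
gripper_width: 0.0435
```

Request:
step_arm(
  motion=[
    [0, 0.04, 0.046, 0, -0.03],
    [0, 0.08, 0.092, 0, -0.06],
    [0, 0.12, 0.138, 0, -0.09],
    [0, 0.16, 0.184, 0, -0.12],
    [0, 0.2, 0.23, 0, -0.15],
  ],
)

```text
time_s: 2.35
tcp_pos: [0.5268, 0.0828, 0.2461]
eef_rot: [-180.0, -0.1, -7.5]
contact_force: [2.0, 1.0, -0.1]
gripper_width: 0.0006
```

```bash
python3 -c "
from h import *
to([.602,-.083,.16],-7)"
```

```text
tcp [0.5268 0.0828 0.2461] [-1.7997e+02 -5.0000e-02 -7.5300e+00] F [ 1.99  1.04 -0.14] t 2.35 w 0.0006
shift [0.0962 0.1545 0.0861] turn -0.009
```

Request:
step_arm(
  motion=[
    [0, 0.03, 0.05, 0.02, 0],
    [0, 0.06, 0.1, 0.04, 0],
    [0, 0.096, 0.152, 0.06, 0],
    [0, 0.096, 0.154, 0.086, 0],
    [0, 0.096, 0.154, 0.086, 0],
  ],
)

```text
time_s: 2.98
tcp_pos: [0.5994, -0.0819, 0.1573]
eef_rot: [179.9, 0.3, -7.7]
contact_force: [-0.0, -0.4, 0.3]
gripper_width: 0.0005
```

```bash
python3 - <<'E'
from h import *
from plant import capture,spotter
import cv2
C=[]
for c in('wrist','top','scene'):
    d=capture(c);cv2.imwrite(f'pics/{c}2.png',d['image'][:,:,::-1])
    for l in('collar_centre','socket'):print(c,l,[(np.round(x['location'],4).tolist(),round(x['p'],2)) for x in spotter.tip_of(c,l)[:2]])
    z=d['z_map'];v,u=np.mgrid[0:384,0:512]
    P=np.stack([(u-d['cx'])/d['fx']*z,(v-d['cy'])/d['fy']*z,z,np.ones_like(z)],-1)@d['pose'].T
    X=P[(z>0)&(np.hypot(P[...,0]-.541,P[...,1]+.076)<.095)]
    t=X[(X[:,2]>.012)&(X[:,2]<.020)]
    # outer boundary fit: farthest point per angle bin
    c0=np.array([.541,-.076])
    for k in range(5):
        q=t[:,:2]-c0;a=np.degrees(np.arctan2(q[:,1],q[:,0]))//8;rr=np.hypot(*q.T)
        B=np.array([t[a==i][np.argmax(rr[a==i]),:2] for i in np.unique(a) if (a==i).sum()>5 and rr[a==i].max()>.066])
        if len(B)<6:break
        A=np.c_[2*B,np.ones(len(B))];s=np.linalg.lstsq(A,(B**2).sum(1),rcond=None)[0];c0=s[:2]
        R=np.sqrt(s[2]+c0@c0)
    print(c,'fit',c0.round(4),R.round(4),len(B))
    q=X[:,:2]-c0;a=np.degrees(np.arctan2(q[:,1],q[:,0]));rr=np.hypot(*q.T)
    for lo in range(-110,-20,6):
        m=(a>=lo)&(a<lo+6)&(rr>.05)&(rr<.07)
        if m.sum()>2:print(lo,m.sum(),(np.median(X[m,2])*1e3).round(1),end=' | ')
    print()
to([.602,-.083,.16],-7)
E
```

```text
wrist collar_centre [([0.5382, -0.0772, 0.0167], 0.76)]
wrist socket [([0.54, -0.0775, -0.0002], 0.91)]
wrist fit [ 0.5423 -0.0771] 0.0743 12
-74 16 9.7 | -68 82 9.4 | -62 117 9.3 | -56 119 9.4 | -50 120 9.3 | -44 118 13.7 | -38 236 15.4 | -32 130 14.4 | -26 127 14.4 | 
top collar_centre [([0.5408, -0.0732, 0.0119], 0.79)]
top socket [([0.5396, -0.0767, 0.0029], 0.56)]
top fit [ 0.5401 -0.0772] 0.0731 42
-110 17 14.8 | -104 21 13.7 | -98 16 14.3 | -92 19 8.2 | -86 17 8.8 | -80 23 9.2 | -74 30 11.1 | -68 51 224.9 | -62 53 226.4 | -56 65 251.3 | -50 92 580.6 | -44 99 581.9 | -38 98 583.1 | -32 100 584.1 | -26 97 584.3 | 
scene collar_centre [([0.5415, -0.0752, 0.0153], 0.81)]
scene socket [([0.5445, -0.0756, 0.0055], 0.61)]
scene fit [ 0.5449 -0.0767] 0.0734 43
-110 12 14.1 | -104 15 13.0 | -98 26 9.1 | -92 24 5.5 | -86 19 8.1 | -80 18 9.6 | -74 30 9.8 | -68 40 221.8 | -62 55 221.8 | -56 36 118.4 | -50 32 11.2 | -44 16 12.8 | -38 23 9.8 | -32 21 13.1 | -26 22 12.4 | 
tcp [ 0.6011 -0.0801  0.1604] [-1.7998e+02 -8.0000e-02 -7.5500e+00] F [-0.65 -0.41 -0.38] t 3.42 w 0.0005
shift [0.0012 0.0027 0.0005] turn -0.01
```

View pics/wrist2.png

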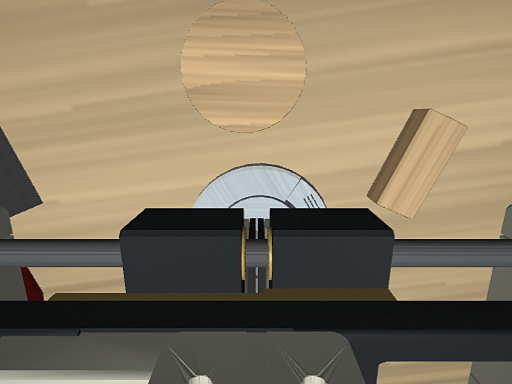

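The wrist view shows the closed fingers over the collar. The notch edge is at about (297,185), with the disc (243,65) and the block (417,160) clear of them. The fits put the centre at about (0.5415, -0.0765). I'll now lower onto the collar at -7°.

Request:
step_arm(
  motion=[
    [0, 0.002, 0.004, 0.05, 0],
    [0, 0.002, 0.004, 0.095, 0],
    [0, 0.002, 0.004, 0.12, 0],
    [0, 0.002, 0.004, 0.12, 0],
    [0, 0.002, 0.004, 0.12, 0],
  ],
)

```text
time_s: 4.05
tcp_pos: [0.6033, -0.0848, 0.0408]
eef_rot: [-180.0, -0.1, -7.6]
contact_force: [0.3, -1.1, 1.2]
gripper_width: 0.0004
```

Request:
step_arm(
  motion=[
    [0, 0, 0, 0.002, 0],
    [0, 0, 0, 0.004, 0],
    [0, 0, 0, 0.006, 0],
    [0, 0, 0, 0.006, 0],
  ],
)

```text
time_s: 4.55
tcp_pos: [0.6023, -0.085, 0.0335]
eef_rot: [180.0, 0.0, -7.6]
contact_force: [-0.5, -0.8, 0.5]
gripper_width: 0.0004
```

Request:
step_arm(
  motion=[
    [0, 0, 0, 0.001, 0],
    [0, 0, 0, 0.001, 0],
    [0, 0, 0, 0.001, 0],
  ],
)

```text
time_s: 4.92
tcp_pos: [0.6024, -0.085, 0.0333]
eef_rot: [180.0, -0.0, -7.6]
contact_force: [-2.6, 1.3, 6.4]
gripper_width: 0.0004
```

Request:
step_arm(
  motion=[
    [0, 0, 0, 0.001, 0],
    [0, 0, 0, 0.001, 0],
    [0, 0, 0, 0.001, 0],
  ],
)

```text
time_s: 5.3
tcp_pos: [0.6024, -0.085, 0.0333]
eef_rot: [180.0, -0.0, -7.6]
contact_force: [-5.1, 2.2, 15.4]
gripper_width: 0.0004
```

```bash
python3 - <<'E'
from h import *
c=np.array([.5415,-.0765])
for a in (-17,-27,-37,-47,-57,-67.5):
    A=np.radians(a);to([*(c+.0615*np.array([np.cos(A),np.sin(A)])),.0333],a)
E
```

```text
tcp [ 0.6024 -0.085   0.0333] [ 1.7999e+02 -4.0000e-02 -7.5800e+00] F [-5.15  2.24 15.41] t 5.3 w 0.0004
shift [-0.0009  0.0097 -0.    ] turn 0.164
tcp [ 0.6024 -0.085   0.0333] [ 1.7999e+02 -4.0000e-02 -7.5800e+00] F [-5.15  2.24 15.41] t 5.3 w 0.0004
shift [-0.0035  0.02   -0.    ] turn 0.339
tcp [ 0.6024 -0.085   0.0333] [ 1.7999e+02 -4.0000e-02 -7.5800e+00] F [-5.15  2.24 15.41] t 5.3 w 0.0004
shift [-0.008   0.0298 -0.    ] turn 0.514
tcp [ 0.6024 -0.085   0.0333] [ 1.7999e+02 -4.0000e-02 -7.5800e+00] F [-5.15  2.24 15.41] t 5.3 w 0.0004
shift [-0.014   0.0386 -0.    ] turn 0.688
tcp [ 0.6024 -0.085   0.0333] [ 1.7999e+02 -4.0000e-02 -7.5800e+00] F [-5.15  2.24 15.41] t 5.3 w 0.0004
shift [-0.0215  0.0463 -0.    ] turn 0.863
tcp [ 0.6024 -0.085   0.0333] [ 1.7999e+02 -4.0000e-02 -7.5800e+00] F [-5.15  2.24 15.41] t 5.3 w 0.0004
shift [-0.0307  0.0528 -0.    ] turn 1.046
```

Request:
step_arm(
  motion=[
    [0, 0, 0, -0.001, 0],
    [0, -0.001, 0.01, -0.001, 0.164],
    [0, -0.0035, 0.02, -0.001, 0.339],
    [0, -0.008, 0.03, -0.001, 0.514],
    [0, -0.008, 0.03, -0.001, 0.514],
  ],
)

```text
time_s: 5.92
tcp_pos: [0.5911, -0.1143, 0.0333]
eef_rot: [-180.0, -0.1, -37.0]
contact_force: [-0.4, -3.1, 5.4]
gripper_width: 0.0002
```

```bash
python3 - <<'E'
from h import *
c=np.array([.5415,-.0765])
for a in (-47,-57,-67.5):
    A=np.radians(a);to([*(c+.0615*np.array([np.cos(A),np.sin(A)])),.0333],a)
E
```

```text
tcp [ 0.5911 -0.1143  0.0333] [-1.7996e+02 -9.0000e-02 -3.7000e+01] F [-0.41 -3.09  5.4 ] t 5.92 w 0.0002
shift [-0.0018  0.0104  0.    ] turn 0.174
tcp [ 0.5911 -0.1143  0.0333] [-1.7996e+02 -9.0000e-02 -3.7000e+01] F [-0.41 -3.09  5.4 ] t 5.92 w 0.0002
shift [-0.0046  0.0207  0.    ] turn 0.349
tcp [ 0.5911 -0.1143  0.0333] [-1.7996e+02 -9.0000e-02 -3.7000e+01] F [-0.41 -3.09  5.4 ] t 5.92 w 0.0002
shift [-0.0094  0.0309  0.    ] turn 0.532
```

Request:
step_arm(
  motion=[
    [0, -0.002, 0.0104, 0, 0.174],
    [0, -0.0046, 0.0207, 0, 0.349],
    [0, -0.0094, 0.031, 0, 0.532],
    [0, -0.0094, 0.031, 0, 0.532],
  ],
)

```text
time_s: 6.42
tcp_pos: [0.5635, -0.1328, 0.0322]
eef_rot: [179.9, 0.0, -67.3]
contact_force: [-0.4, 0.8, 0.3]
gripper_width: 0.0006
```

Request:
step_arm(
  motion=[
    [0, 0, 0, 0.001, 0],
    [0, 0, 0, 0.002, 0],
    [0, 0, 0, 0.002, 0],
  ],
)

```text
time_s: 6.8
tcp_pos: [0.5644, -0.1326, 0.0303]
eef_rot: [180.0, 0.0, -67.4]
contact_force: [-0.7, -0.3, -0.8]
gripper_width: 0.0004
```

The fingertip has dropped below the collar top with no force on it, so it is inside the notch. Pressing down now.

Request:
step_arm(
  motion=[
    [0, 0, 0, 0.003, 0],
    [0, 0, 0, 0.005, 0],
    [0, 0, 0, 0.007, 0],
    [0, 0, 0, 0.008, 0],
    [0, 0, 0, 0.008, 0],
  ],
)

```text
time_s: 7.42
tcp_pos: [0.5647, -0.1327, 0.0232]
eef_rot: [-180.0, -0.0, -67.5]
contact_force: [-1.3, 1.0, 7.6]
gripper_width: 0.0006
```

Request:
step_arm(
  motion=[
    [0, 0, 0, 0.0005, 0],
    [0, 0, 0, 0.0005, 0],
    [0, 0, 0, 0.0005, 0],
    [0, 0, 0, 0.0005, 0],
  ],
)

```text
time_s: 7.92
tcp_pos: [0.5647, -0.1327, 0.0231]
eef_rot: [-180.0, -0.0, -67.5]
contact_force: [-2.0, 1.8, 11.1]
gripper_width: 0.0007
```

Request:
step_arm(
  motion=[
    [0, 0, 0, -0.05, 0],
    [0, 0.02, 0, -0.1, 0],
    [0, 0.03, 0, -0.15, 0],
    [0, 0.03, 0, -0.19, 0],
    [0, 0.03, 0, -0.19, 0],
  ],
)

```text
time_s: 8.55
tcp_pos: [0.5776, -0.1608, 0.2158]
eef_rot: [-179.7, -0.2, -67.5]
contact_force: [-0.3, -0.0, -0.7]
gripper_width: 0.0004
```

Request:
step_arm(
  motion=[
    [0, 0.06, 0, 0, 0],
    [0, 0.12, 0, 0, 0],
    [0, 0.12, 0, 0, 0],
    [0, 0.12, 0, 0, 0],
    [0, 0.12, 0, 0, 0],
  ],
)

```text
time_s: 9.18
tcp_pos: [0.6212, -0.2705, 0.2118]
eef_rot: [180.0, 0.0, -67.5]
contact_force: [-0.2, 0.0, 0.9]
gripper_width: 0.0004
```

Request:
step_arm(
  motion=[
    [0, 0, 0, 0, 0],
    [0, 0, 0, 0, 0],
    [0, 0, 0, 0, 0],
    [0, 0, 0, 0, 0],
    [0, 0, 0, 0, 0],
  ],
)

```text
time_s: 9.8
tcp_pos: [0.6215, -0.2714, 0.2121]
eef_rot: [-180.0, -0.0, -67.5]
contact_force: [-0.3, 0.3, -1.2]
gripper_width: 0.0004
```

```bash
python3 - <<'E'
from h import *
from plant import capture,spotter
import cv2
ims=[]
for c in('top','scene'):
    d=capture(c);ims.append(d['image'][:,:,::-1])
    for l in('tower','jigsaw_centre','disc_centre','block_centre','square_centre'):print(c,l,[(np.round(x['location'],4).tolist(),round(x['p'],2)) for x in spotter.tip_of(c,l)[:1]])
    z=d['z_map'];v,u=np.mgrid[0:384,0:512]
    P=np.stack([(u-d['cx'])/d['fx']*z,(v-d['cy'])/d['fy']*z,z,np.ones_like(z)],-1)@d['pose'].T
    q=P[...,:2]-[.5415,-.0765];rr=np.hypot(q[...,0],q[...,1]);a=np.degrees(np.arctan2(q[...,1],q[...,0]))
    print('cap z',np.median(P[...,2][rr<.03]),'paddle',np.median(P[...,2][(abs(a+67.5)<18)&(rr>.053)&(rr<.07)]))
cv2.imwrite('pics/end.png',cv2.resize(np.hstack(ims),(800,300)))
to([.6,0,.2])
E
```

```text
top tower [([0.5396, -0.0743, 0.0795], 0.63)]
top jigsaw_centre [([0.5831, 0.2118, 0.0403], 0.68)]
top disc_centre [([0.6997, -0.0809, 0.0082], 0.79)]
top block_centre []
top square_centre []
cap z 0.6673006016486158 paddle 0.6223611695423441
scene tower [([0.5411, -0.0745, 0.0817], 0.75)]
scene jigsaw_centre [([0.5879, 0.2132, 0.0365], 0.86)]
scene disc_centre [([0.7027, -0.0893, 0.0101], 0.73)]
scene block_centre [([0.6014, -0.2278, 0.019], 0.72)]
scene square_centre [([0.4218, -0.3318, 0.0091], 0.67)]
cap z 0.09107937111900588 paddle 0.006453641643785368
tcp [ 0.6216 -0.2714  0.2121] [-180.     -0.    -67.54] F [ 0.75 -0.71 -0.13] t 10.4 w 0.0007
shift [-0.259  -0.0837  0.0121] turn 0
```

View pics/end.png

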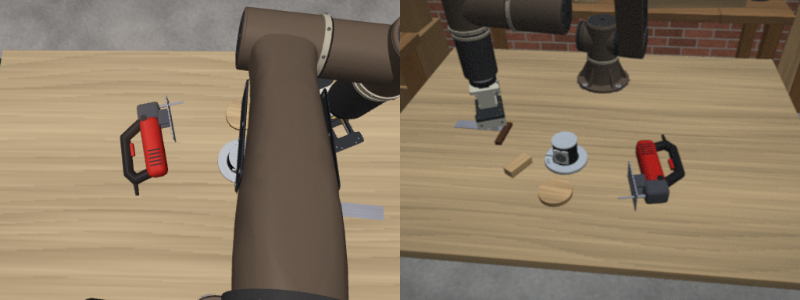

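The tower is up, with the cap top at 0.091 m. The paddle reading is partly hidden by the arm, so I'll move clear and check it.

Request:
step_arm(
  motion=[
    [0, 0.018, 0.05, 0, 0],
    [0, 0.036, 0.1, 0, 0],
    [0, 0.054, 0.15, 0, 0],
    [0, 0.072, 0.21, 0, 0],
    [0, 0.072, 0.21, 0, 0],
  ],
)

```text
time_s: 11.02
tcp_pos: [0.4518, -0.4203, 0.2124]
eef_rot: [180.0, -0.0, -67.8]
contact_force: [0.4, -0.2, -0.3]
gripper_width: 0.0002
```

```bash
python3 - <<'E'
from h import *
from plant import capture,spotter
import cv2
d=capture('top')
for l in('tower','jigsaw_centre','disc_centre','block_centre'):print(l,[(np.round(x['location'],4).tolist(),round(x['p'],2)) for x in spotter.tip_of('top',l)[:1]])
z=d['z_map'];v,u=np.mgrid[0:384,0:512]
P=np.stack([(u-d['cx'])/d['fx']*z,(v-d['cy'])/d['fy']*z,z,np.ones_like(z)],-1)@d['pose'].T
q=P[...,:2]-[.541,-.0768];rr=np.hypot(q[...,0],q[...,1]);a=np.degrees(np.arctan2(q[...,1],q[...,0]))
m=(abs(a+67.5)<18)&(rr>.054)&(rr<.07)
print('cap z',np.median(P[...,2][rr<.03]),'paddle',m.sum(),np.percentile(P[...,2][m],[10,50,90]))
cv2.imwrite('pics/end2.png',d['image'][:,:,::-1])
to([.6,0,.2])
E
```

```text
tower [([0.5407, -0.076, 0.0804], 0.84)]
jigsaw_centre [([0.5795, 0.2121, 0.0389], 0.57)]
disc_centre [([0.7048, -0.0822, 0.0073], 0.69)]
block_centre [([0.6001, -0.2318, 0.0151], 0.92)]
cap z 0.0922464002820701 paddle 45 [0.00719369 0.00949279 0.01090491]
tcp [ 0.4558 -0.4176  0.212 ] [-179.99   -0.    -67.48] F [-0.08  1.06  0.15] t 11.28 w 0.0003
shift [-0.3306 -0.2931  0.0121] turn 0
```

View pics/end2.png

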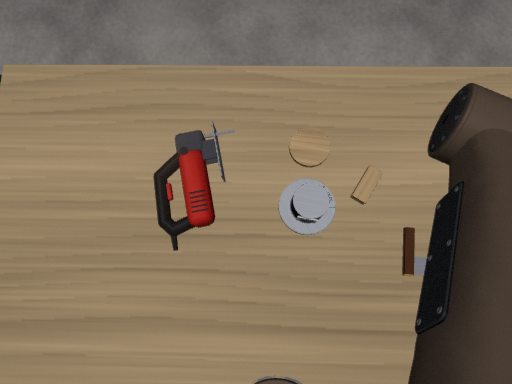

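The clear view shows the tower up at (310,200), with the cap at 92 mm and the paddle at 9.5 mm, which is its rest height. The jigsaw, disc, block and square are in the same pixels as before, so I'm handing in.

```bash
python3 -c "
from plant import workorder
print(workorder.close_job())"
```

```text
the job is handed in; nothing more can be done
None
```

The socket tower is up at its full height and the job is handed in, at about 11 s of the 72 s allowed. It reported no verdict.

**What I did:** The cameras put the thumb notch at about -67°, in both image and depth. With the fingers closed, I touched the collar at -7° and slid round it to the notch. Contact force was about 5 N while sliding, after a brief 15 N at first touch. The tip dropped into the notch, and I pressed the paddle right down for over half a second, at 8–11 N. I then drew the hand up and away, and the tower rose on its own spring.

**Last checks:**
- **Tower:** the cap top is at 92 mm.
- **Paddle:** it is back up at about 9.5 mm, which is its rest height. An earlier scene-camera reading gave 6.5 mm, but the view was partly blocked. The clear top view settled it.
- **Other items:** the jigsaw, disc and block were found within about 5 mm of their starting positions, which is network noise. In the last picture the arm covers much of the square's blade and the network was not run on it. The stock shows in the same place, and the scene camera had just put it within about 3 mm of its start.
- **Contact:** the hand is well clear, with a measured force of about 1 N or less, the same as the sensor noise.

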